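# Gauge the lead screw with pitch leaves and keep the one that seats

### The job

Find out which of the two pitch-gauge leaves in the rack fits the lead screw on the far side of the vice: try them one by one upright along the top of its thread, feeling along the screw for the grooves and pressing only lightly (never as much as 40 N), until one drops fully home in the thread. Then hang that leaf on the empty two-post rest beside it, and have the other one hanging in the rack; leave the things lying around where they are.

Things in the scene. Friction and masses are not known exactly. Their poses are not given: they have to be found in the camera images.
- leaf_a: Pitch-gauge leaf: steel comb 68 mm long (x), 6 mm thick (y), teeth down. Origin: mid underside at the tooth tips, z up. Hanging bar 8 x 8 mm at z 28 to 36 mm, 104 mm long in x, ends stick out past the comb; grip tab on top, z 36 to 62 mm, 40 mm in x, 12 mm thick in y. About 80 g. At the start it hangs by the bar in a rack place, underside at z 37 mm
- leaf_b: Second leaf, like leaf_a but for the tooth pitch: one leaf has 11 mm, the other 13 mm; which has which is not told. Both combs have five teeth, one in the middle; teeth 4.5 mm deep, flanks 29 degrees off vertical, 0.8 mm slimmer than the groove. On a screw of the other pitch a leaf rides on the crests wherever it is put; on its own it drops in once every pitch length
- screw_1: Short lead screw fixed in two V-blocks on a base plate 176 x 56 mm. Origin: on the bench under the middle of the screw, whose axis runs along x at z 65 mm. Thread from x -56 to 56 mm; crest tops at z 87 mm, groove bottoms at z 82.5 mm: a leaf fully home has its underside at z 82.5 mm, one riding on crests at 87 mm. Where the grooves lie along x is not told
- screw_2: Second lead screw on its base, like screw_1 but for the pitch (one has 11 mm, the other 13 mm; which has which is not told). One of the two screws stands at the far side of the vice (world x above 0.55 m): that is the one to gauge. The other is parked at the front edge of the bench (x below 0.5 m) and is not used
- rest: Empty fixed stand for one leaf. Origin: on the bench under its middle. Two posts at x +-46 mm, 10 mm thick, tops at z 90 mm, each with two round-headed pegs 9 mm high, 11.5 mm clear between them in y. A leaf hanging there by its bar ends has its underside at z 62 mm, its x along the rest's x (either way round), its y at the rest's
- rack: fixed steel rack for two leaves. Origin: on the bench under its middle. Two upright rails run along y at x = +-46 mm, 10 mm thick, tops at z 65 mm; the two leaf places are at y = -32.5 and 32.5 mm, each between two pairs of round-headed pegs (6 mm thick, 9 mm high, 11.5 mm clear between them in y). A hanging leaf has its underside at z 37 mm and its x along the rack's x
- step_block: bystander: dark stepped block 48 x 66 x 40 mm lying on the bench, to be left alone. Origin: centre of its underside
- t_nut: bystander: small T-shaped nut 34 x 35 x 18 mm, to be left alone. Origin: centre of its underside
- clamp_strap: bystander: flat strap with two holes 76 x 27 x 14 mm, to be left alone. Origin: centre of its underside

How it is judged:
On the way:
1. the leaf whose pitch matches sits fully home in the thread of the screw behind the vice, upright and along the screw (underside at most 1.7 mm above the groove bottoms) (((world x of screw_1 above 0.55 m and z of leaf_a in the frame of screw_1 between 0.0808 and 0.0842 m and y of leaf_a in the frame of screw_1 between -0.004 and 0.004 m and x of leaf_a in the frame of screw_1 between -0.03 and 0.03 m and angle between the x axis of leaf_a and the x axis of screw_1, either way round below 0.08 rad and angle between leaf_a's own z axis and vertical below 0.12 rad and contact force between leaf_a and screw_1 above 0.3 N) or (world x of screw_2 above 0.55 m and z of leaf_b in the frame of screw_2 between 0.0808 and 0.0842 m and y of leaf_b in the frame of screw_2 between -0.004 and 0.004 m and x of leaf_b in the frame of screw_2 between -0.03 and 0.03 m and angle between the x axis of leaf_b and the x axis of screw_2, either way round below 0.08 rad and angle between leaf_b's own z axis and vertical below 0.12 rad and contact force between leaf_b and screw_2 above 0.3 N))), for 0.2 s.
At the end, for the whole second after the job is handed in: The matching leaf hangs upright by its bar on the rest (within 4 mm across, 11 mm along, 3 mm in height), and the other leaf hangs upright in the rack, in either place (within 3 mm in height), all released and at rest (((world x of screw_1 above 0.55 m and (z of leaf_a in the frame of rest between 0.059 and 0.065 m and y of leaf_a in the frame of rest between -0.004 and 0.004 m and x of leaf_a in the frame of rest between -0.011 and 0.011 m and angle between leaf_a's own z axis and vertical below 0.15 rad and angle between the x axis of leaf_a and the x axis of rest, either way round below 0.12 rad and linear speed of leaf_a below 0.02 m/s) and (z of leaf_b in the frame of rack between 0.034 and 0.04 m and y of leaf_b in the frame of rack between -0.04 and 0.04 m and x of leaf_b in the frame of rack between -0.011 and 0.011 m and angle between leaf_b's own z axis and vertical below 0.15 rad and angle between the x axis of leaf_b and the x axis of rack, either way round below 0.12 rad and linear speed of leaf_b below 0.02 m/s)) or (world x of screw_2 above 0.55 m and (z of leaf_b in the frame of rest between 0.059 and 0.065 m and y of leaf_b in the frame of rest between -0.004 and 0.004 m and x of leaf_b in the frame of rest between -0.011 and 0.011 m and angle between leaf_b's own z axis and vertical below 0.15 rad and angle between the x axis of leaf_b and the x axis of rest, either way round below 0.12 rad and linear speed of leaf_b below 0.02 m/s) and (z of leaf_a in the frame of rack between 0.034 and 0.04 m and y of leaf_a in the frame of rack between -0.04 and 0.04 m and x of leaf_a in the frame of rack between -0.011 and 0.011 m and angle between leaf_a's own z axis and vertical below 0.15 rad and angle between the x axis of leaf_a and the x axis of rack, either way round below 0.12 rad and linear speed of leaf_a below 0.02 m/s)))); the robot touches nothing.
It fails at once if a screw or its base is loaded with more than 40 N (contact force between any of screw_1, screw_2 and anything else above 40 N).
It fails at once if a bystander is moved more than 20 mm (distance of any of step_block, t_nut, clamp_strap from where it was at the start of the episode above 0.02 m).
It also fails if it takes over 72 s, if anything falls off the work surface, if the arm or the gripper's body presses on something with over 40 N, if the wrist force passes 120 N, or if a joint passes its speed limit or range.

### The arm

A 6-joint arm with a two-finger parallel gripper is mounted at the origin on a cart in front of the work surface, level with it; the furniture and walls round the work are solid. World frame = base frame: x ahead of the robot, y to its left, z up, the work surface at z = 0. Lengths are in m, angles in rad, forces in N, time in s.
With the tool pointing down it reaches from about 0.35 to 0.875 m from the base axis. Payload 4.2 kg.
Tool frame: the origin (TCP) lies between the finger pads; the fingertips stand 11 mm ahead of it and the grasp point (between the pads) lies 8 mm behind it (nose_length is the distance from the TCP to the fingertips, in m); z points along the fingers, y is the direction in which the jaws open and shut (so a half turn about z gives the same grasp; the last joint's range is limited). The gripper opens to 85 mm and grips with 20 to 120 N. Pads are 22 mm wide; open, the fingers measure 114 mm over their backs; the gripper's body (76 mm by 85 mm) begins 54 mm behind the grasp point. The pads swing forward as they close: fully open they stand 13 mm farther back than shut.
Start: joints at [1.495, 0.385, 0.008, 0, -1.194, -0.259], TCP at [0.205, 0.59, 0.242] pointing down, gripper open.
Joint ranges: [-3.14, 3.14], [-1.21, 2.06], [-1.07, 1.41], [-3.16, 2.05], [-2.99, -0.16], [-3.1, 3.1]. Speed limits (rad/s): [2.79, 2.79, 3.14, 3.14, 3.14, 3.14].

### API

Orientations are given as a 3x3 rotation matrix whose columns are the frame's x, y, z axes.
In Python, from rig import * gives the robot as it stands.
- The arm moves only by the tool jog_arm, never from a script. Its argument "targets" is text: rows parted by semicolons, each of 5 numbers parted by spaces: the shift along the tool's x, y, z normalised to -1 to 1, where 1 is 0.12 m, then the turn about the tool's z normalised to -1 to 1, where 1 is 45 degrees, then the closure in counts, from 0 (fully open) to 255 (shut). In form: x y z yaw grip; .... A call has 1 to 10 rows; each row is the pose to reach, as a shift and turn from the pose commanded when the call began, along the tool's axes at that moment; what a row does not reach only later rows make up. A row lasts 1/10 s, in which the tool goes at most 50 mm and 8.59 degrees, less where a joint would pass 70% of its speed; a pose out of reach is approached as far as the arm can. A call with a number of a shift or a turn outside -1 to 1 is refused whole. A call with a gripper value outside its range is refused whole. The fingers move at their own pace and stop on an object; "force" is the grip in N (left out, the last holds). Time passes only in rows, so rows that repeat a pose let the fingers close. It gives the time, the measured TCP pose, the force and the opening at its end, in the units of the state.
- observe(): the state, without advancing time (a new reading comes with each control period).
- snapshot(name): name is "scene" or "top" or "wrist"; returns the picture (420x560x3 uint8, red, green, blue); there is no depth.
- calibration(name): a dict with "fx", "fy", "cx", "cy" (pixels), "origin" and "rotation" of the camera in the world; the wrist camera has in their place "mount" (4x4, takes a point from camera to tool coordinates, whose origin is the TCP and whose axes are the flange's). Camera axes: x right, y up, looking along -z (the intrinsics and any distortion apply to the point x, -y, -z); pixel columns grow to the right and rows downward; lengths in m; the calibration is good to about 2 mm. A picture is of the moment at which its call begins: read the wrist's pose just before it. calibration takes no time and is no camera call.
- job_done(): hands the job in, once; it reports no verdict.
The state is a dict: "clock": time; "joint_pos": joint angles; "joint_velocities": joint speeds; "tau": joint torques, N m; "position": TCP position; "orientation": TCP orientation; "force": force on the tool from outside, world axes, zero at the start; "wrist_torque": the same for the moment, N m; "width": finger opening in m.
Only numpy, scipy, OpenCV 4.12 (cv2) and the standard library are available. Lean on these libraries where they do the work, as an engineer would, in place of code of your own. Each camera call takes 0.05 s, during which the arm holds its last target.

## Working session

There is one attempt and no reset: what is moved stays moved. The work goes in short steps, Python scripts to look and compute and a tool call to move; the robot and the scene stay as the last step left them, time stands still between calls to the robot, and variables do not carry over. Pictures are saved under pics/ and viewed, and the job is handed in when it is done.

Besides the shell and the picture viewer there is one more tool, called after "Emit:" by a JSON object that holds its "op" and its "data", one argument or row to a line. jog_arm: Moves the arm, as the interface text tells. Scaled input: -1 to 1 covers 0.12 m each way for a shift and 45 degrees each way for a turn. Its arguments: {"type":"object","properties":{"targets":{"type":"string"},"force":{"type":"number"}},"required":["targets"]}

```bash
ls; mkdir -p pics; python3 - <<'E'
from rig import *
import cv2,numpy as np
s=observe();print(s)
for n in ["scene","top","wrist"]:
    im=snapshot(n);cv2.imwrite(f"pics/{n}0.png",im[:,:,::-1]);print(n,calibration(n))
E
```

```text
pics
{'clock': 0.0, 'joint_pos': array([ 1.49458782e+00,  3.85506794e-01,  6.61038668e-03, -4.90296652e-04,
       -1.19398850e+00, -2.58605290e-01]), 'joint_velocities': array([-3.48391112e-04, -1.67980305e-03,  1.02464661e-03, -1.90860587e-03,
       -1.36806292e-03, -5.41809776e-05]), 'tau': array([ 6.31010189e-04, -3.92291236e+01,  1.88402778e+01,  4.18614194e+00,
       -4.66533369e-03,  8.43263592e-06]), 'position': array([0.20516642, 0.58976554, 0.24124684]), 'orientation': array([[ 9.44412086e-01, -3.28763495e-01, -6.13586389e-04],
       [-3.28764054e-01, -9.44409871e-01, -2.04776515e-03],
       [ 9.37533861e-05,  2.13565931e-03, -9.99997715e-01]]), 'force': array([-0.17771557,  0.3286083 ,  0.12476541]), 'wrist_torque': array([-0.01167851, -0.05980077,  0.03079918]), 'width': 0.08526443234108179}
scene {'fx': 398.60639754125407, 'fy': 398.60639754125407, 'cx': 281.79969617886377, 'cy': 217.2286864912425, 'origin': array([ 0.06756707, -0.26488797,  0.77640976]), 'rotation': array([[ 0.64752273,  0.54906874, -0.52842959],
       [-0.76189641,  0.48020618, -0.43464455],
       [ 0.01510543,  0.68405083,  0.72927792]])}
top {'fx': 388.4431169256014, 'fy': 388.4431169256014, 'cx': 284.29731991001603, 'cy': 206.33996788157907, 'origin': array([0.3829506 , 0.15779795, 0.96176465]), 'rotation': array([[ 0.06839962,  0.97341123, -0.21861398],
       [-0.99765361,  0.06738721, -0.01209279],
       [ 0.00296053,  0.21892817,  0.97573649]])}
wrist {'fx': 324.63149184704207, 'fy': 324.63149184704207, 'cx': 280.292216281421, 'cy': 212.82423605682234, 'mount': array([[ 1.12495101e-03,  9.47668293e-01,  3.19254665e-01,
         8.21847044e-02],
       [ 9.99999242e-01, -9.05997656e-04, -8.34333624e-04,
         9.98009480e-04],
       [-5.01427543e-04,  3.19255361e-01, -9.47668593e-01,
        -1.32782791e-01],
       [ 0.00000000e+00,  0.00000000e+00,  0.00000000e+00,
         1.00000000e+00]])}
```

View pics/scene0.png

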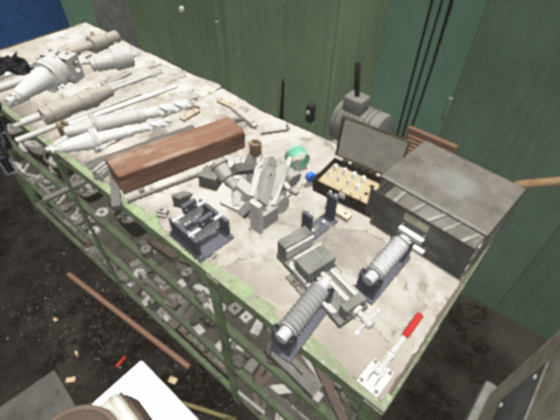

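View pics/top0.png

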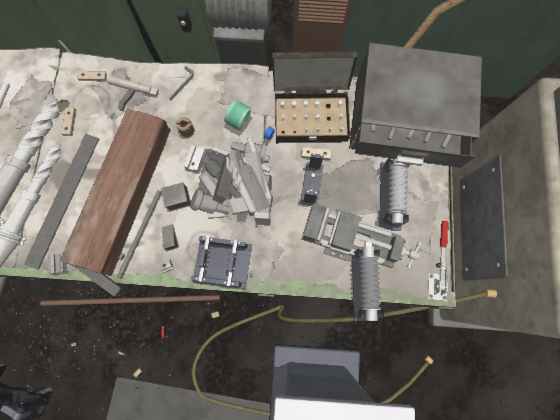

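View pics/wrist0.png

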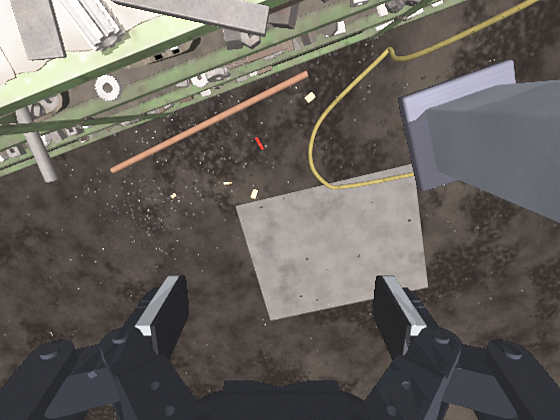

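The top view shows the rack at about (222,262), the rest at (313,180), the far screw at (395,192), the front screw at (367,280) and the vice at (350,230). I'll enlarge those areas.

```bash
python3 - <<'E'
import cv2
a=cv2.imread("pics/top0.png")
cv2.imwrite("pics/c1.png",cv2.resize(a[215:305,170:290],None,fx=6,fy=6,interpolation=cv2.INTER_CUBIC))
cv2.imwrite("pics/c2.png",cv2.resize(a[140:240,290:420],None,fx=6,fy=6,interpolation=cv2.INTER_CUBIC))
b=cv2.imread("pics/scene0.png")
cv2.imwrite("pics/c3.png",cv2.resize(b[180:270,150:250],None,fx=6,fy=6,interpolation=cv2.INTER_CUBIC))
cv2.imwrite("pics/c4.png",cv2.resize(b[180:310,290:430],None,fx=5,fy=4.6,interpolation=cv2.INTER_CUBIC))
E
```

```text
(no output)
```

View pics/c1.png

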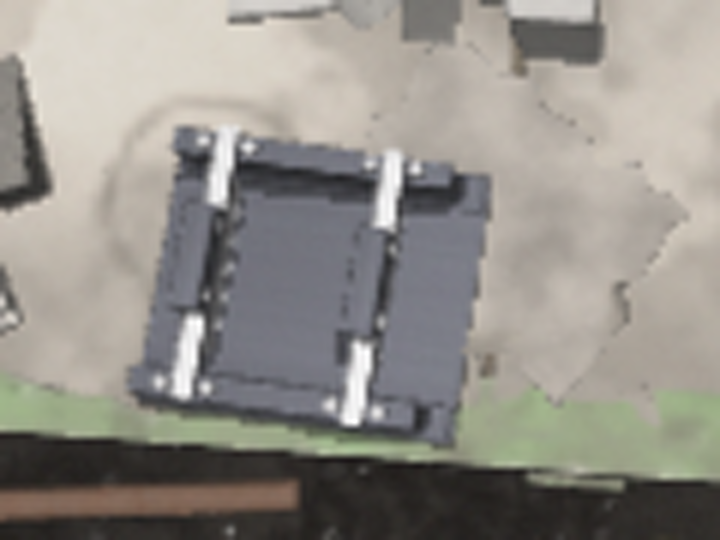

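View pics/c2.png

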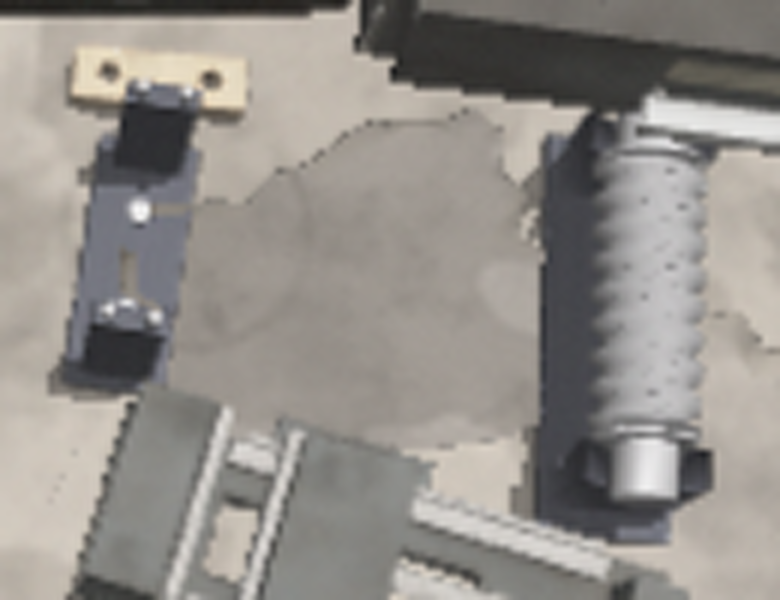

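View pics/c3.png

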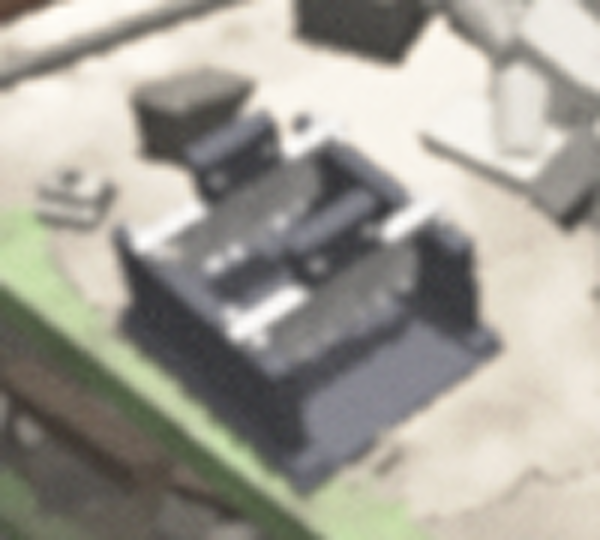

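View pics/c4.png

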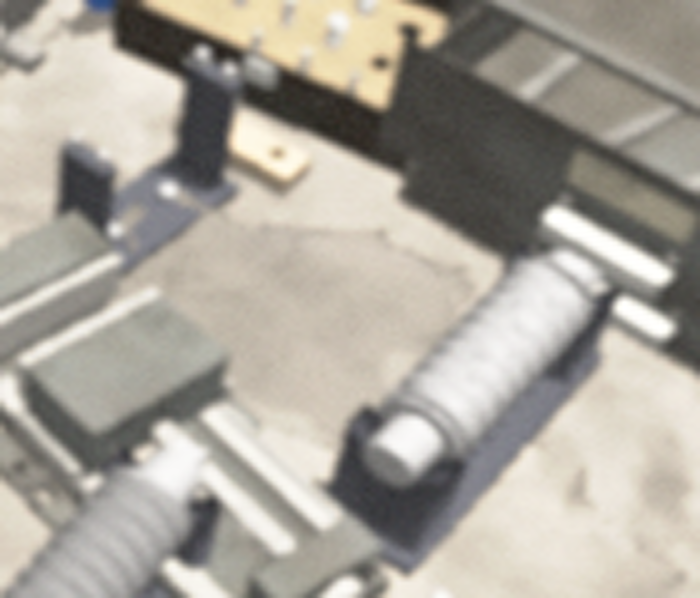

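```bash
cat > h.py <<'E'
from rig import *
import numpy as np,cv2
def ray(n,u,v,pose=None):
    c=calibration(n)
    d=np.array([(u-c['cx'])/c['fx'],-(v-c['cy'])/c['fy'],-1.])
    if n=='wrist':
        p,R=pose; M=c['mount']; return p+R@M[:3,3], R@M[:3,:3]@d
    return np.array(c['origin']),c['rotation']@d
def at(n,u,v,z,pose=None):
    o,d=ray(n,u,v,pose); return o+d*(z-o[2])/d[2]
def proj(n,P,pose=None):
    c=calibration(n); P=np.asarray(P,float)
    if n=='wrist':
        p,R=pose;M=c['mount'];o=p+R@M[:3,3];Rc=R@M[:3,:3]
    else: o=c['origin'];Rc=c['rotation']
    q=(P-o)@Rc
    return np.array([c['cx']+c['fx']*q[...,0]/-q[...,2],c['cy']+c['fy']*q[...,1]/q[...,2]]).T
def tri(a,b):
    (o1,d1),(o2,d2)=a,b
    A=np.c_[d1,-d2];t=np.linalg.lstsq(A,o2-o1,rcond=None)[0]
    p,q=o1+t[0]*d1,o2+t[1]*d2; return (p+q)/2,np.linalg.norm(p-q)
E
python3 - <<'E'
from h import *
np.set_printoptions(precision=4,suppress=True)
def T(u,v,z,o): return at('top',o[0]+u/6-.5+1/12,o[1]+v/6-.5+1/12,z)
c1=(170,215);c2=(290,140)
for nm,a,b in [('L',(228,127),(186,398)),('R',(393,150),(352,425))]:
    P=T(*a,.073,c1);Q=T(*b,.073,c1);print(nm,P,Q,np.linalg.norm(P-Q),'mid',(P+Q)/2,'ang',np.degrees(np.arctan2(*(P-Q)[1::-1])))
p=[T(u,v,.099,c2) for u,v in [(142,87),(192,93),(108,312),(155,317)]]
for q in p:print('peg',q)
A=(p[0]+p[1])/2;B=(p[2]+p[3])/2;print('rest mid',(A+B)/2,np.linalg.norm(A-B),np.degrees(np.arctan2(*(A-B)[1::-1])))
P=T(655,155,.08,c2);Q=T(647,430,.08,c2);print('screw',P,Q,np.linalg.norm(P-Q),(P+Q)/2,np.degrees(np.arctan2(*(P-Q)[1::-1])))
# cabinet top-front-right corner and handle
for nm,t,s in [('cabfrontR top',(474,152),(463,272)),('cab front left top',(358,128),(380,183)),('handle L',(398,158),(399,223)),('cab top right back?',(481,55),(526,190))]:
    print(nm,tri(ray('top',*t),ray('scene',*s)))
E
python3 - <<'E'
import cv2
a=cv2.imread("pics/top0.png")
cv2.imwrite("pics/c5.png",cv2.resize(a[30:240,340:490],None,fx=4,fy=2.8*1,interpolation=cv2.INTER_CUBIC))
b=cv2.imread("pics/scene0.png")
cv2.imwrite("pics/c6.png",cv2.resize(b[120:290,330:530],None,fx=3.5,fy=3.5,interpolation=cv2.INTER_CUBIC))
E
```

```text
L [0.5006 0.3404 0.073 ] [0.3978 0.3447 0.073 ] 0.10288724119255002 mid [0.4492 0.3426 0.073 ] ang -2.382626375176479
R [0.4961 0.2764 0.073 ] [0.3922 0.2817 0.073 ] 0.10406025701814602 mid [0.4441 0.279  0.073 ] ang -2.94775919102801
peg [0.7064 0.1093 0.099 ]
peg [0.7053 0.0896 0.099 ]
peg [0.6146 0.1175 0.099 ]
peg [0.6139 0.0995 0.099 ]
rest mid [0.66  0.104 0.099] 0.09204479402686683 -5.634255754934048
screw [ 0.6992 -0.0967  0.08  ] [ 0.587  -0.0941  0.08  ] 0.11219248821239383 [ 0.6431 -0.0954  0.08  ] -1.351194617649176
cabfrontR top (array([ 0.7272, -0.2582,  0.0817]), np.float64(0.04305863362946784))
cab front left top (array([0.7627, 0.011 , 0.1422]), np.float64(0.007492865323335547))
handle L (array([ 0.7022, -0.0832,  0.1206]), np.float64(0.00024580615626724507))
cab top right back? (array([ 0.9556, -0.2647,  0.156 ]), np.float64(0.0014453111215798388))
```

View pics/c5.png

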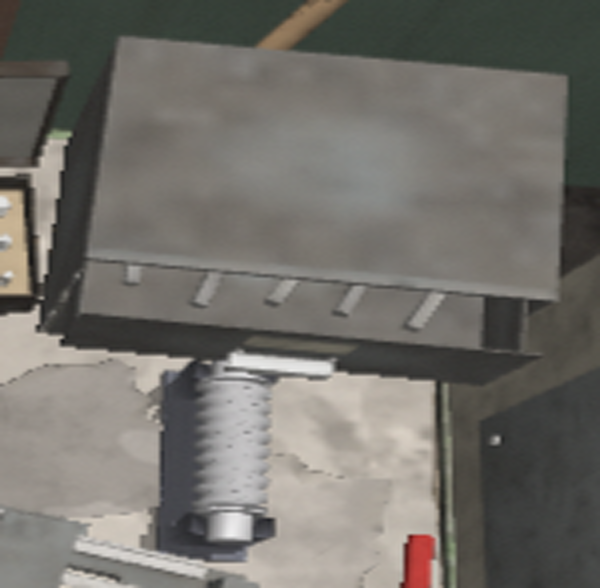

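View pics/c6.png

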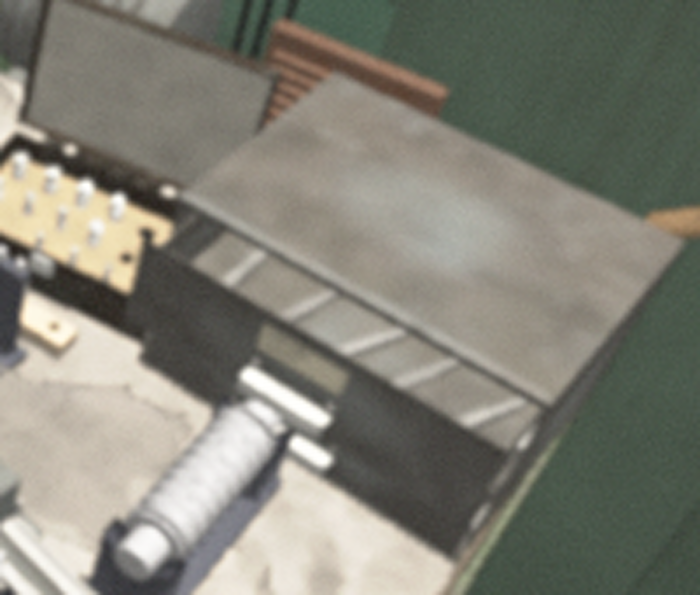

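```bash
python3 - <<'E'
from h import *
np.set_printoptions(precision=4,suppress=True)
for nm,t,s in [('topfrontL',(361,122),(383,176)),('topfrontR',(479,136),(486.6,235)),('backR',(481.5,57),(525,189)),('lowerlipL',(360,143),(378,190)),('lowerlipR',(475,157),(475,248.5)),('handle R',(423,161),(424.5,238)),('vice',(385,0+220),(360,290))]:
    print(nm,tri(ray('top',*t),ray('scene',*s)))
E
```

```text
topfrontL (array([0.7672, 0.0091, 0.1627]), np.float64(0.005504760798379972))
topfrontR (array([ 0.7485, -0.2475,  0.1648]), np.float64(0.0009384857794579952))
backR (array([ 0.9449, -0.2616,  0.1644]), np.float64(0.0005710244725120747))
lowerlipL (array([0.7288, 0.0027, 0.1465]), np.float64(0.017209465915049137))
lowerlipR (array([ 0.7032, -0.2419,  0.158 ]), np.float64(0.002871985051151932))
handle R (array([ 0.7031, -0.1443,  0.1142]), np.float64(0.0044192594217431))
vice (array([ 0.5797, -0.0851, -0.005 ]), np.float64(0.0054329568081759))
```

Emit:
{"op": "jog_arm", "data": {
  "targets": "0.31 0.17 0 0 0; 0.62 0.34 0 0 0; 0.93 0.5 0 0 0; 0.93 0.5 0 0 0"
}}

```text
clock: 0.55
position: [0.2932, 0.4935, 0.2423]
orientation: [[0.943, -0.333, -0.0], [-0.333, -0.943, -0.002], [0.0, 0.002, -1.0]]
force: [-0.2, -0.2, 0.7]
width: 0.0854
```

Emit:
{"op": "jog_arm", "data": {
  "targets": "0.31 0.17 0 0 0; 0.62 0.34 0 0 0; 0.93 0.5 0 0 0"
}}

```text
clock: 0.85
position: [0.3771, 0.4028, 0.2421]
orientation: [[0.945, -0.327, -0.0], [-0.327, -0.945, -0.0], [-0.0, 0.0, -1.0]]
force: [0.9, 0.1, 0.1]
width: 0.0854
```

Emit:
{"op": "jog_arm", "data": {
  "targets": "0.31 0.17 0 -0.17 60; 0.62 0.34 0 -0.35 60; 0.93 0.5 0 -0.35 90; 0.93 0.5 0 -0.35 90; 0.93 0.5 0 -0.35 90"
}}

```text
clock: 1.35
position: [0.4628, 0.3098, 0.2419]
orientation: [[0.998, -0.062, -0.001], [-0.062, -0.998, -0.0], [-0.001, 0.0, -1.0]]
force: [0.2, -0.3, -0.7]
width: 0.0551
```

```bash
python3 - <<'E'
from h import *
s=observe();print(s['clock'],s['position'],s['orientation'],s['width'],s['joint_velocities'])
cv2.imwrite("pics/w1.png",snapshot('wrist')[:,:,::-1])
np.savez('w1.npz',p=s['position'],R=s['orientation'])
E
```

```text
1.35 [0.462758   0.30975836 0.24193476] [[ 9.98081420e-01 -6.19125184e-02 -5.65567548e-04]
 [-6.19126389e-02 -9.98081553e-01 -1.98102158e-04]
 [-5.52217533e-04  2.32737863e-04 -9.99999820e-01]] 0.05506070728194483 [ 0.03672711 -0.0051271  -0.00179658 -0.00033127 -0.00167688 -0.00146685]
```

View pics/w1.png

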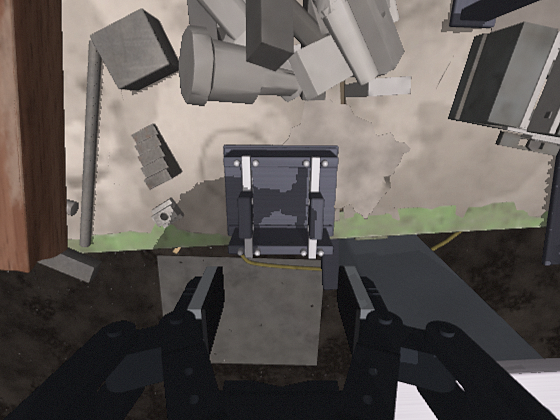

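```bash
python3 - <<'E'
import cv2
a=cv2.imread("pics/w1.png")
cv2.imwrite("pics/c7.png",cv2.resize(a[140:265,215:345],None,fx=5,fy=4.8,interpolation=cv2.INTER_CUBIC))
E
```

```text
(no output)
```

View pics/c7.png

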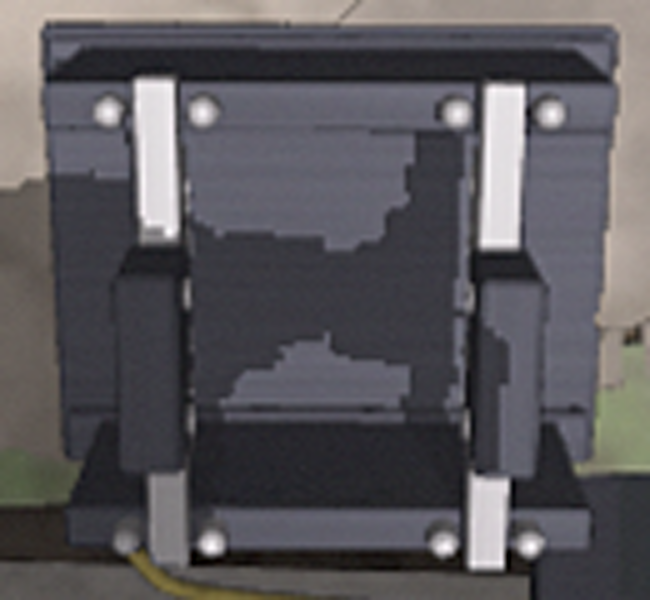

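```bash
python3 - <<'E'
from h import *
np.set_printoptions(precision=4,suppress=True)
d=np.load('w1.npz');po=(d['p'],d['R'])
W=lambda u,v,z: at('wrist',215+u/5-.4,140+v/4.8-.4,z,po)
for nm,a,b,t in [('L',(154,77),(169,566),(151,375)),('R',(503,83),(487,570),(508,376))]:
    P,Q=W(*a,.073),W(*b,.073);print(nm,np.linalg.norm(P-Q),(P+Q)/2,np.degrees(np.arctan2(*(P-Q)[1::-1])),'tab',W(*t,.099))
pg=[W(*a,.074) for a in [(108,111),(203,111),(457,111),(551,111),(126,541),(211,541),(443,541),(531,541)]]
for p in pg:print(p)
print('mid',np.mean(pg,0),'yaw',np.degrees(np.arctan2(*(np.mean(pg[:4],0)-np.mean(pg[4:],0))[1::-1])))
E
```

```text
L 0.10438976171685639 [0.4485 0.342  0.073 ] -3.761483301373098 tab [0.4489 0.3414 0.099 ]
R 0.10419665116017662 [0.4435 0.2771 0.073 ] -3.32611722265563 tab [0.4448 0.2772 0.099 ]
[0.4947 0.3476 0.074 ]
[0.4936 0.33   0.074 ]
[0.4908 0.2829 0.074 ]
[0.4897 0.2654 0.074 ]
[0.4033 0.3535 0.074 ]
[0.4022 0.3362 0.074 ]
[0.3994 0.289  0.074 ]
[0.3983 0.2711 0.074 ]
mid [0.4465 0.3095 0.074 ] yaw -3.7256584606140017
```

Emit:
{"op": "jog_arm", "data": {
  "targets": "0.18 0.28 0 0 90; 0.36 0.56 0 0 90; 0.54 0.83 0 0 90"
}}

```text
clock: 1.7
position: [0.5209, 0.2076, 0.2423]
orientation: [[0.998, -0.056, 0.0], [-0.056, -0.998, 0.0], [0.0, -0.0, -1.0]]
force: [-0.4, 0.2, -0.3]
width: 0.0554
```

Emit:
{"op": "jog_arm", "data": {
  "targets": "0.18 0.28 0 0 90; 0.36 0.56 0 0 90; 0.54 0.83 0 0 90"
}}

```text
clock: 2.0
position: [0.5801, 0.104, 0.2424]
orientation: [[0.998, -0.057, 0.0], [-0.057, -0.998, 0.0], [0.0, -0.0, -1.0]]
force: [0.4, 1.3, 0.1]
width: 0.0554
```

Emit:
{"op": "jog_arm", "data": {
  "targets": "0.18 0.28 0 0 90; 0.36 0.56 0 0 90; 0.54 0.83 0 0 90; 0.54 0.83 0 0 90; 0.54 0.83 0 0 90"
}}

```text
clock: 2.5
position: [0.6386, 0.0011, 0.2416]
orientation: [[0.998, -0.06, -0.001], [-0.06, -0.998, 0.0], [-0.001, -0.0, -1.0]]
force: [0.1, 0.1, -0.6]
width: 0.0551
```

```bash
python3 - <<'E'
from h import *
s=observe();print(s['clock'],s['position'],s['orientation'],s['joint_pos'])
a=snapshot('wrist')[:,:,::-1];cv2.imwrite("pics/w2.png",a)
np.savez('w2.npz',p=s['position'],R=s['orientation'])
cv2.imwrite("pics/c8.png",cv2.resize(a[100:310,110:210],None,fx=3,fy=2.8,interpolation=cv2.INTER_CUBIC))
cv2.imwrite("pics/c9.png",cv2.resize(a[120:320,340:460],None,fx=5,fy=3,interpolation=cv2.INTER_CUBIC))
E
```

```text
2.5 [0.63855026 0.00114574 0.24162444] [[ 9.98215855e-01 -5.96991915e-02 -1.05520364e-03]
 [-5.96990861e-02 -9.98216410e-01  1.31178181e-04]
 [-1.06115282e-03 -6.79494476e-05 -9.99999435e-01]] [ 2.54554740e-01  4.08807206e-01  4.38032569e-02 -4.20200430e-04
 -1.20678058e+00  1.25665671e+00]
```

View pics/w2.png

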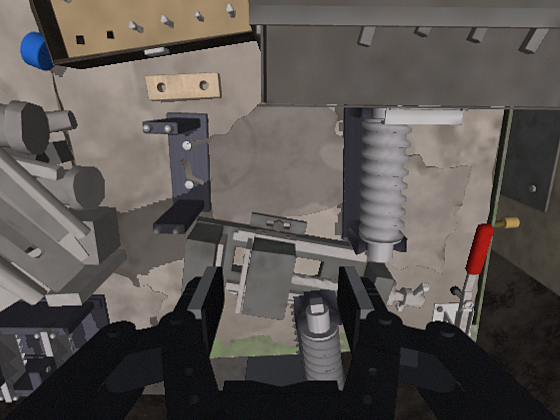

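View pics/c9.png

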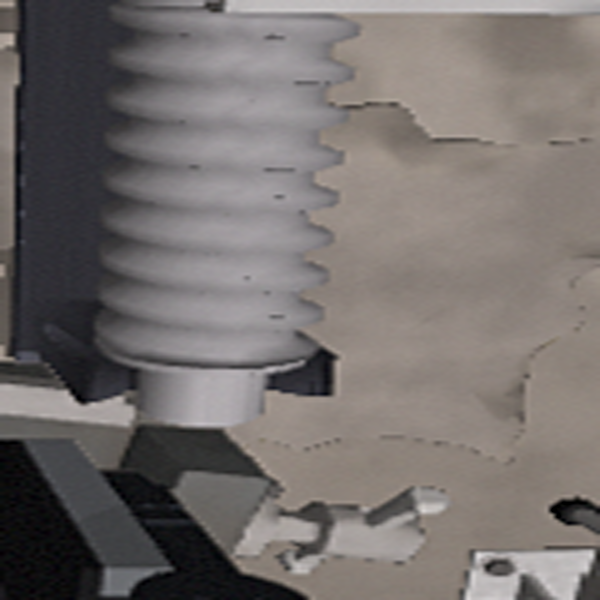

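```bash
python3 - <<'E'
import cv2
a=cv2.imread("pics/w2.png")
cv2.imwrite("pics/c8.png",cv2.resize(a[105:245,130:220],None,fx=5,fy=4,interpolation=cv2.INTER_CUBIC))
E
```

```text
(no output)
```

View pics/c8.png

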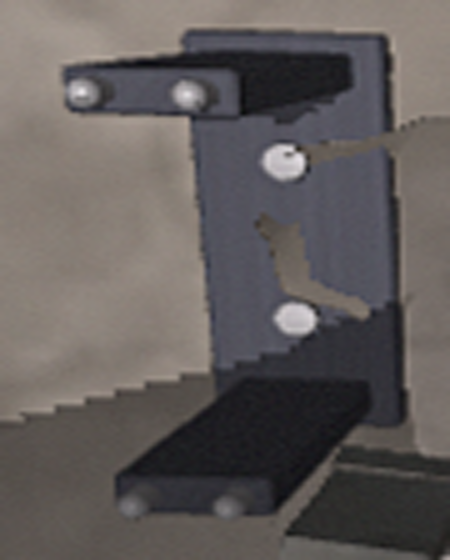

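```bash
python3 - <<'E'
from h import *
np.set_printoptions(precision=4,suppress=True)
d=np.load('w2.npz');po=(d['p'],d['R'])
W=lambda u,v,z: at('wrist',340+u/5-.4,120+v/3-.33,z,po)
c=np.array([W(*a,.067) for a in [(358,28),(353,72),(348,115),(343,155),(338,197),(333,238),(328,275),(323,312)]])
print(c, np.polyfit(range(8),c[:,0],1),np.diff(c[:,0]))
l=np.array([W(*a,.067) for a in [(113,15),(110,55),(108,97),(106,140),(105,182),(103,220),(102,258),(100,295)]])
print(l,np.diff(l[:,0]))
for a in (c,l): k=np.polyfit(a[:,0],a[:,1],1);print(k,np.degrees(np.arctan(k[0])))
ax=(c+l)/2;k=np.polyfit(ax[:,0],ax[:,1],1);print('axis',k,np.degrees(np.arctan(k[0])),np.polyval(k,.643))
for v in (14,425,395): print(W(205,v,.065))
print('start/end',W(235,14,.075),W(200,362,.065))
# base plate corners z? plate top maybe .01
print('base',W(22,30,.01),W(15,355,.01),W(335,393,.03))
R=lambda u,v,z: at('wrist',130+u/5-.4,105+v/4-.4,z,po)
pg=np.array([R(*a,.096) for a in [(83,93),(190,94),(134,503),(231,503)]]);print(pg)
A,B=pg[:2].mean(0),pg[2:].mean(0);print('rest',(A+B)/2,np.linalg.norm(A-B),np.degrees(np.arctan2(*(A-B)[1::-1])))
# base plate corners
b=np.array([R(*a,.006) for a in [(186,32),(385,36),(402,424)]]);print(b,np.linalg.norm(b[1]-b[2]),np.degrees(np.arctan2(*(b[1]-b[2])[1::-1])))
E
```

```text
[[ 0.6908 -0.1236  0.067 ]
 [ 0.6775 -0.1236  0.067 ]
 [ 0.6641 -0.1236  0.067 ]
 [ 0.6513 -0.1235  0.067 ]
 [ 0.6375 -0.1235  0.067 ]
 [ 0.6237 -0.1234  0.067 ]
 [ 0.6109 -0.1233  0.067 ]
 [ 0.5977 -0.1231  0.067 ]] [-0.0133  0.6908] [-0.0133 -0.0134 -0.0128 -0.0138 -0.0138 -0.0128 -0.0132]
[[ 0.6973 -0.0786  0.067 ]
 [ 0.6853 -0.0783  0.067 ]
 [ 0.6724 -0.0782  0.067 ]
 [ 0.6588 -0.0781  0.067 ]
 [ 0.6452 -0.0782  0.067 ]
 [ 0.6325 -0.0781  0.067 ]
 [ 0.6195 -0.0781  0.067 ]
 [ 0.6065 -0.078   0.067 ]] [-0.012  -0.0129 -0.0136 -0.0137 -0.0127 -0.013  -0.013 ]
[-0.0055 -0.12  ] -0.31245110294718836
[-0.0049 -0.075 ] -0.27883403551244534
axis [-0.0052 -0.0975] -0.29634185276735847 -0.10080803020978688
[ 0.6964 -0.096   0.065 ]
[ 0.5556 -0.1016  0.065 ]
[ 0.5673 -0.1012  0.065 ]
start/end [ 0.6969 -0.0984  0.075 ] [ 0.5799 -0.0996  0.065 ]
base [ 0.6889 -0.0726  0.01  ] [ 0.5607 -0.0714  0.01  ] [ 0.549  -0.1423  0.03  ]
[[0.7074 0.1076 0.096 ]
 [0.7062 0.0899 0.096 ]
 [0.6161 0.1157 0.096 ]
 [0.615  0.0978 0.096 ]]
rest [0.6612 0.1027 0.096 ] 0.09156799826783243 -5.026544018327524
[[0.7178 0.1186 0.006 ]
 [0.7142 0.0756 0.006 ]
 [0.6038 0.0861 0.006 ]] 0.11096168418345918 -5.424859820703634
```

The far screw has 13 mm pitch (measured 13.3 and 12.9 mm between crests), with its axis at about y = -0.101 and x about 0.64. The rest is at (0.661,0.103) with yaw about -5.2°. I'll fetch the right-hand leaf (R) first.

Emit:
{"op": "jog_arm", "data": {
  "targets": "-0.2 -0.24 0 0 100; -0.39 -0.49 0 0 100; -0.585 -0.733 0 0 100"
}}

```text
clock: 2.85
position: [0.5722, 0.095, 0.2425]
orientation: [[0.998, -0.058, 0.0], [-0.058, -0.998, 0.0], [0.0, -0.0, -1.0]]
force: [-0.6, -0.4, -0.7]
width: 0.0516
```

Emit:
{"op": "jog_arm", "data": {
  "targets": "-0.2 -0.24 0 0 100; -0.39 -0.49 0 0 100; -0.585 -0.733 0 0 100"
}}

```text
clock: 3.15
position: [0.5068, 0.1871, 0.2428]
orientation: [[0.998, -0.057, 0.001], [-0.057, -0.998, 0.001], [0.001, -0.001, -1.0]]
force: [-0.3, 1.2, -1.4]
width: 0.0519
```

Emit:
{"op": "jog_arm", "data": {
  "targets": "-0.2 -0.24 0 0 100; -0.39 -0.49 0.1 0 100; -0.585 -0.733 0.5 0 100; -0.585 -0.733 0.5 0 100; -0.585 -0.733 0.5 0 100"
}}

```text
clock: 3.65
position: [0.4421, 0.2774, 0.1813]
orientation: [[0.998, -0.055, -0.002], [-0.055, -0.998, -0.002], [-0.002, 0.003, -1.0]]
force: [0.4, 0.4, 0.3]
width: 0.0523
```

```bash
cat > look.py <<'E'
import sys
from h import *
np.set_printoptions(precision=4,suppress=True)
n,c=sys.argv[1:3]
s=observe();R=s['orientation'];print(s['clock'],s['position'],'yaw',np.degrees(np.arctan2(R[1,0],R[0,0])),'F',s['force'],'T',s['wrist_torque'],'w',s['width'])
a=snapshot(c)[:,:,::-1]
np.savez(n+'.npz',p=s['position'],R=s['orientation'])
cv2.imwrite(f'pics/{n}_full.png',a)
if len(sys.argv)>3:
    u0,v0,u1,v1,f=map(float,sys.argv[3:8]);a=cv2.resize(a[int(v0):int(v1),int(u0):int(u1)],None,fx=f,fy=f,interpolation=cv2.INTER_CUBIC)
cv2.imwrite(f'pics/{n}.png',a)
E
python3 look.py w3 wrist
```

```text
3.65 [0.4421 0.2774 0.1813] yaw -3.1692476693823757 F [0.3922 0.4274 0.2572] T [-0.0401 -0.0181  0.0207] w 0.05232630062981058
```

View pics/w3.png

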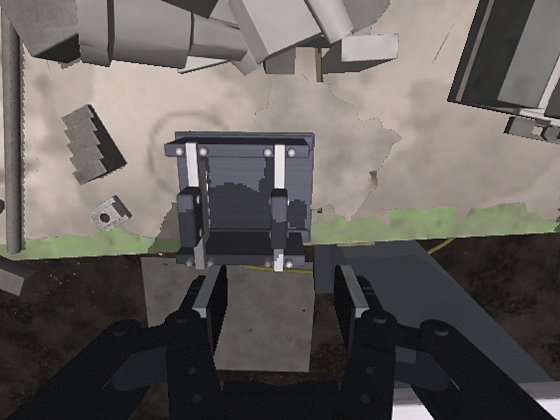

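Emit:
{"op": "jog_arm", "data": {
  "targets": "0.015 0 0.3 0.01 100; 0.015 0 0.55 0.01 100; 0.015 0 0.75 0.01 100; 0.015 0 0.86 0.01 100; 0.015 0 0.86 0.01 100; 0.015 0 0.86 0.01 255; 0.015 0 0.86 0.01 255; 0.015 0 0.86 0.01 255; 0.015 0 0.86 0.01 255; 0.015 0 0.86 0.01 255",
  "force": 40
}}

```text
clock: 4.7
position: [0.4467, 0.2769, 0.0805]
orientation: [[0.998, -0.067, 0.002], [-0.067, -0.998, 0.002], [0.002, -0.002, -1.0]]
force: [-0.2, -0.3, 6.7]
width: 0.0115
```

```bash
python3 look.py w4 wrist 150 100 430 380 2.1
```

```text
4.7 [0.4467 0.2769 0.0805] yaw -3.8519153933186763 F [-0.1551 -0.3308  6.7128] T [-0.2104  0.0603 -0.0192] w 0.011472653429907392
```

View pics/w4.png

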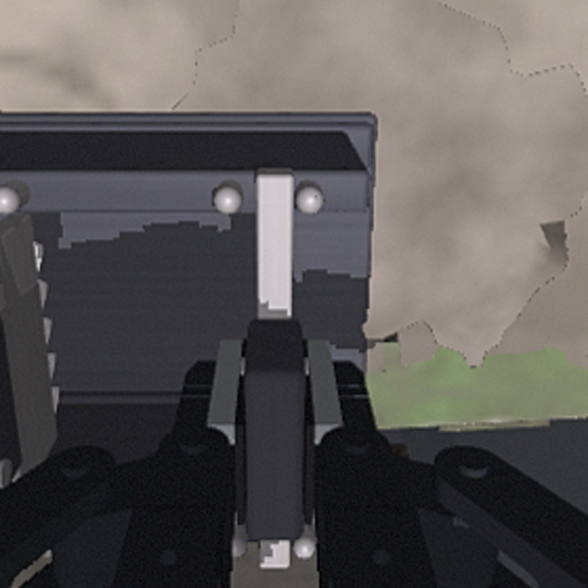

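```bash
python3 - <<'E'
import cv2
a=cv2.imread("pics/w4_full.png")
cv2.imwrite("pics/c10.png",cv2.resize(a[180:340,130:200],None,fx=4,fy=4,interpolation=cv2.INTER_CUBIC))
E
```

```text
(no output)
```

View pics/c10.png

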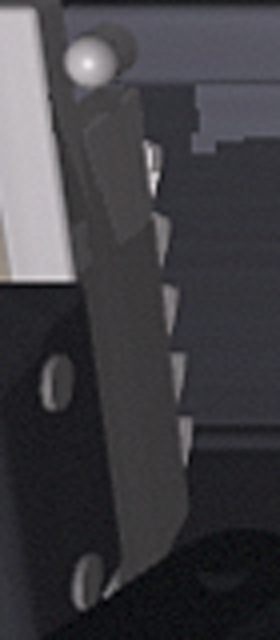

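```bash
python3 - <<'E'
from h import *
d=np.load('w4.npz');po=(d['p'],d['R'])
P=np.array([at('wrist',130+u/4-.4,180+v/4-.4,.039,po) for u,v in [(152,168),(163,238),(171,308),(179,378),(186,440)]])
print(P,np.diff(P[:,0]))
E
```

```text
[[0.46881829 0.33900256 0.039     ]
 [0.45796175 0.33931308 0.039     ]
 [0.44672417 0.34007999 0.039     ]
 [0.43505379 0.34087644 0.039     ]
 [0.42433616 0.34162111 0.039     ]] [-0.01085654 -0.01123758 -0.01167038 -0.01071763]
```

The neighbouring leaf L measures 11 mm between teeth, so the held leaf R should be the 13 mm one. I'll lift it and carry it to the screw.

Emit:
{"op": "jog_arm", "data": {
  "targets": "0 0 -0.1 0 255; 0 0 -0.25 0 255; 0 0 -0.55 0 255; 0 0 -0.95 0 255; 0 0 -0.95 0 255",
  "force": 40
}}

```text
clock: 5.25
position: [0.4488, 0.2787, 0.2004]
orientation: [[0.998, -0.066, 0.011], [-0.066, -0.998, 0.009], [0.01, -0.01, -1.0]]
force: [0.5, 0.8, -0.6]
width: 0.0115
```

Emit:
{"op": "jog_arm", "data": {
  "targets": "0.1 0.2 -0.3 0 255; 0.28 0.45 -0.5 0 255; 0.46 0.76 -0.6 0 255; 0.46 0.76 -0.6 0 255"
}}

```text
clock: 5.65
position: [0.4964, 0.1785, 0.2674]
orientation: [[0.997, -0.072, 0.003], [-0.072, -0.997, 0.001], [0.003, -0.002, -1.0]]
force: [-0.1, -0.7, -0.9]
width: 0.0112
```

Emit:
{"op": "jog_arm", "data": {
  "targets": "0.16 0.25 0 0 255; 0.32 0.5 0 0 255; 0.46 0.76 0 0 255"
}}

```text
clock: 5.95
position: [0.5435, 0.0861, 0.2646]
orientation: [[0.998, -0.067, -0.002], [-0.067, -0.998, 0.0], [-0.002, 0.0, -1.0]]
force: [1.3, 0.8, -0.7]
width: 0.0113
```

Emit:
{"op": "jog_arm", "data": {
  "targets": "0.16 0.25 0 0 255; 0.32 0.5 0 0 255; 0.46 0.76 0 0 255"
}}

```text
clock: 6.25
position: [0.5925, -0.0087, 0.2644]
orientation: [[0.998, -0.067, -0.002], [-0.067, -0.998, 0.0], [-0.002, -0.0, -1.0]]
force: [0.5, -0.4, -0.9]
width: 0.0111
```

Emit:
{"op": "jog_arm", "data": {
  "targets": "0.16 0.25 0 -0.03 255; 0.32 0.5 0 -0.07 255; 0.46 0.76 0 -0.07 255; 0.46 0.76 0 -0.07 255; 0.46 0.76 0 -0.07 255"
}}

```text
clock: 6.75
position: [0.641, -0.1029, 0.2638]
orientation: [[1.0, -0.014, -0.003], [-0.014, -1.0, 0.001], [-0.003, -0.001, -1.0]]
force: [0.8, 0.0, -2.1]
width: 0.0113
```

```bash
python3 look.py w5 wrist 150 60 430 340 2.1;python3 look.py s5 scene 280 130 500 330 3.2
```

```text
6.75 [ 0.641  -0.1029  0.2638] yaw -0.8155783834090089 F [ 0.7913  0.0309 -2.1302] T [ 0.0509 -0.0367  0.0004] w 0.011310345107353481
6.8 [ 0.6409 -0.1022  0.2643] yaw -0.7422836969864594 F [-0.4309  0.6654 -1.2757] T [ 0.0176 -0.0231  0.0127] w 0.011653279068411564
```

View pics/w5.png

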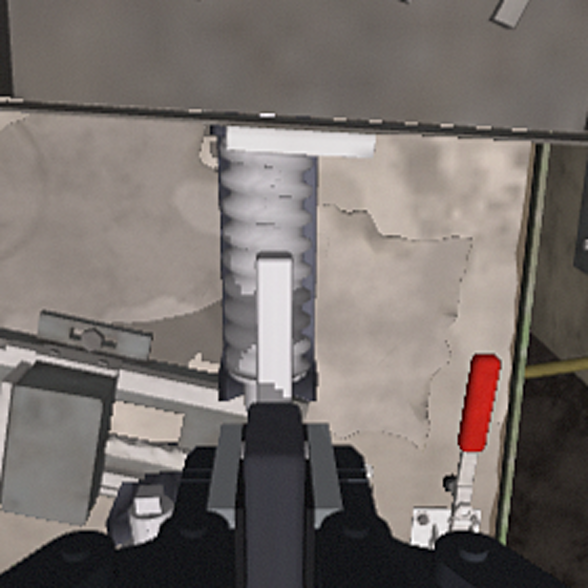

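View pics/s5.png

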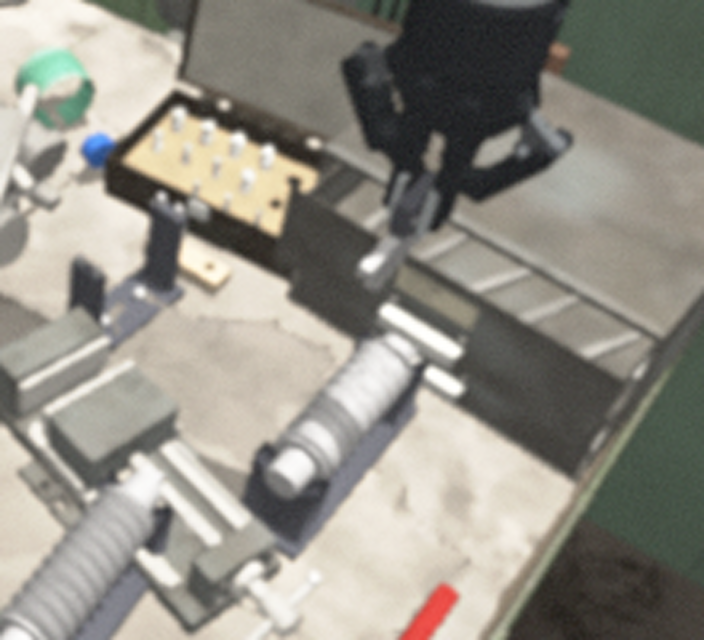

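```bash
python3 - <<'E'
import cv2
a=cv2.imread("pics/w5_full.png")
cv2.imwrite("pics/c11.png",cv2.resize(a[110:270,240:320],None,fx=6,fy=4,interpolation=cv2.INTER_CUBIC))
E
```

```text
(no output)
```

View pics/c11.png

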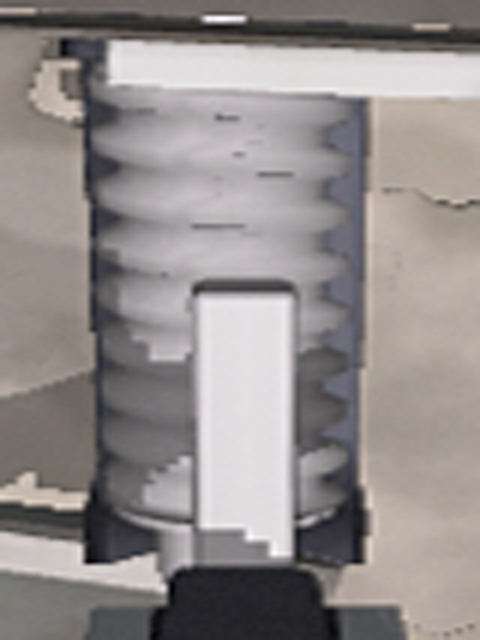

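```bash
python3 - <<'E'
from h import *
np.set_printoptions(precision=4,suppress=True)
d=np.load('w5.npz');po=(d['p'],d['R'])
W=lambda u,v,z: at('wrist',240+u/6-.42,110+v/4-.4,z,po)
a=W(221,190,.066);b=W(224.5,410,.066);print(a,b,'yaw',np.degrees(np.arctan2(*(a-b)[1::-1])))
print('base',W(227,110,.01),W(228,480,.01),W(100,555,.03),W(362,555,.03))
zb=po[0][2]-.0435+.036
print('bar',W(246,290,zb),W(244,555,zb))
# crest positions along right silhouette at z .066
for v in (134,214,265,315,362,408): print(W(347,v,.066)[0])
print('thread end near', W(222,522,.07))
E
```

```text
[ 0.6706 -0.1004  0.066 ] [ 0.6117 -0.1     0.066 ] yaw -0.36273129757406597
base [ 0.685  -0.1012  0.01  ] [ 0.5692 -0.0995  0.01  ] [ 0.5525 -0.073   0.03  ] [ 0.5518 -0.1271  0.03  ]
bar [ 0.6898 -0.1048  0.2563] [ 0.6578 -0.1042  0.2563]
0.6843643976358222
0.6642477197815936
0.6509998575654101
0.6376768684804466
0.6248393687800702
0.6119694502140101
thread end near [ 0.5807 -0.0991  0.07  ]
```

Emit:
{"op": "jog_arm", "data": {
  "targets": "-0.03 -0.02 0.3 -0.01 255; -0.03 -0.02 0.6 -0.01 255; -0.03 -0.02 0.85 -0.01 255; -0.03 -0.02 0.9 -0.01 255; -0.03 -0.02 0.9 -0.01 255; -0.03 -0.02 0.9 -0.01 255"
}}

```text
clock: 7.45
position: [0.6392, -0.0997, 0.1593]
orientation: [[1.0, -0.004, 0.004], [-0.004, -1.0, -0.0], [0.004, 0.0, -1.0]]
force: [-0.2, 0.6, -0.4]
width: 0.0117
```

```bash
python3 look.py w6 wrist 200 100 360 280 3.3; python3 look.py s6 scene 330 180 450 300 5
```

```text
7.45 [ 0.6392 -0.0997  0.1593] yaw -0.2094321616553235 F [-0.155   0.603  -0.3538] T [ 0.0047  0.0003 -0.0291] w 0.011659149448010444
7.5 [ 0.6393 -0.0998  0.1596] yaw -0.22652383719877311 F [ 0.7852 -0.0951  0.0012] T [ 0.0175  0.0378 -0.0273] w 0.011261242836154973
```

View pics/w6.png

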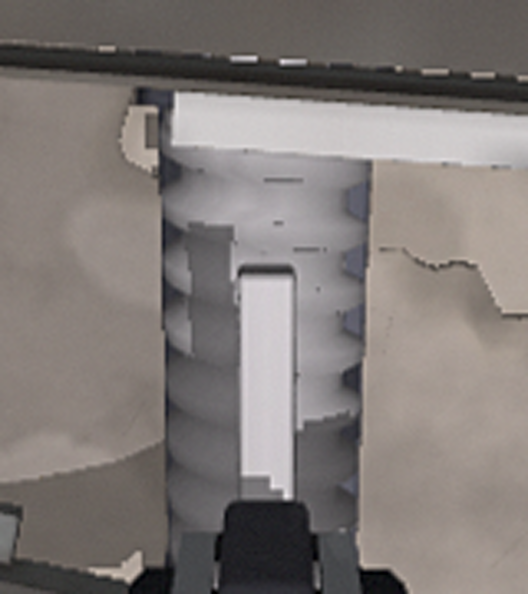

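View pics/s6.png

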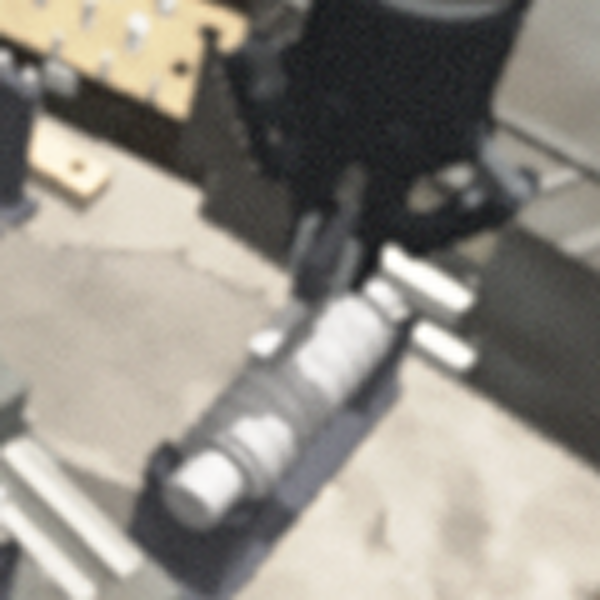

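```bash
python3 - <<'E'
from h import *
np.set_printoptions(precision=4,suppress=True)
d=np.load('w6.npz');po=(d['p'],d['R'])
W=lambda u,v,z: at('wrist',200+u/3.3-.35,100+v/3.3-.35,z,po)
print([round(W(358,v,.07)[0]+.00325,4) for v in (202,262,320,378,432,485)])
print([round(W(170,v,.07)[0]-.00325,4) for v in (175,235,293,350,408,465)])
zb=po[0][2]-.0435+.036
print('bar end',W(267,272,zb), W(267,480,zb),'axis',W(265,250,.066),W(262.5,450,.066))
E
```

```text
[np.float64(0.6873), np.float64(0.6746), np.float64(0.6618), np.float64(0.6487), np.float64(0.636), np.float64(0.6231)]
[np.float64(0.6864), np.float64(0.6739), np.float64(0.6614), np.float64(0.6487), np.float64(0.6353), np.float64(0.6216)]
bar end [ 0.6881 -0.1011  0.1518] [ 0.6577 -0.101   0.1518] axis [ 0.6731 -0.1008  0.066 ] [ 0.6268 -0.1001  0.066 ]
```

Emit:
{"op": "jog_arm", "data": {
  "targets": "0 -0.004 0.1 0 255; 0 -0.004 0.18 0 255; 0 -0.004 0.2 0 255; 0 -0.004 0.2 0 255; 0 -0.004 0.2 0 255",
  "force": 22
}}

```text
clock: 8.05
position: [0.6381, -0.0998, 0.1331]
orientation: [[1.0, -0.005, -0.0], [-0.005, -1.0, -0.0], [-0.0, 0.0, -1.0]]
force: [0.3, 0.3, -0.6]
width: 0.0112
```

Emit:
{"op": "jog_arm", "data": {
  "targets": "0 0 0.01 0 255; 0 0 0.02 0 255; 0 0 0.03 0 255; 0 0 0.03 0 255"
}}

```text
clock: 8.45
position: [0.6379, -0.0997, 0.1294]
orientation: [[1.0, -0.005, -0.0], [-0.005, -1.0, 0.0], [-0.0, -0.0, -1.0]]
force: [0.7, 0.2, -1.4]
width: 0.0113
```

Emit:
{"op": "jog_arm", "data": {
  "targets": "0 0 0.006 0 255; 0 0 0.012 0 255; 0 0 0.012 0 255"
}}

```text
clock: 8.75
position: [0.6379, -0.0997, 0.1279]
orientation: [[1.0, -0.005, -0.0], [-0.005, -1.0, 0.0], [-0.0, -0.0, -1.0]]
force: [0.1, -0.1, -0.9]
width: 0.0112
```

Emit:
{"op": "jog_arm", "data": {
  "targets": "0 0 0.006 0 255; 0 0 0.01 0 255; 0 0 0.01 0 255"
}}

```text
clock: 9.05
position: [0.6379, -0.0997, 0.1268]
orientation: [[1.0, -0.005, -0.0], [-0.005, -1.0, -0.0], [-0.0, 0.0, -1.0]]
force: [-0.7, -0.2, -1.4]
width: 0.0113
```

Emit:
{"op": "jog_arm", "data": {
  "targets": "0 0 0.006 0 255; 0 0 0.01 0 255; 0 0 0.01 0 255"
}}

```text
clock: 9.35
position: [0.6381, -0.0997, 0.1261]
orientation: [[1.0, -0.005, 0.001], [-0.005, -1.0, -0.0], [0.001, 0.0, -1.0]]
force: [0.5, -0.1, 1.5]
width: 0.0113
```

Emit:
{"op": "jog_arm", "data": {
  "targets": "0 0 0.006 0 255; 0 0 0.01 0 255; 0 0 0.01 0 255"
}}

```text
clock: 9.65
position: [0.6382, -0.0997, 0.126]
orientation: [[1.0, -0.004, 0.001], [-0.004, -1.0, -0.0], [0.001, 0.0, -1.0]]
force: [-1.9, 0.3, 6.1]
width: 0.0113
```

Emit:
{"op": "jog_arm", "data": {
  "targets": "0 0 0.003 0 255; 0 0 0.003 0 255; 0 0 0.003 0 255; 0 0 0.003 0 255"
}}

```text
clock: 10.05
position: [0.6382, -0.0997, 0.126]
orientation: [[1.0, -0.004, 0.001], [-0.004, -1.0, -0.0], [0.001, 0.0, -1.0]]
force: [-3.3, 1.1, 6.5]
width: 0.0114
```

Emit:
{"op": "jog_arm", "data": {
  "targets": "0.015 0 0 0 255; 0.02 0 0 0 255; 0.02 0 0 0 255"
}}

```text
clock: 10.35
position: [0.639, -0.0999, 0.126]
orientation: [[1.0, -0.004, -0.003], [-0.004, -1.0, -0.001], [-0.003, 0.001, -1.0]]
force: [-6.1, 2.0, 10.7]
width: 0.0115
```

```bash
python3 look.py w7 wrist 200 100 360 280 3.3; python3 look.py s7 scene 350 200 430 290 7
```

```text
10.35 [ 0.639  -0.0999  0.126 ] yaw -0.2577993394546384 F [-6.1185  1.9642 10.6689] T [0.3996 1.8743 0.0285] w 0.011455416504950197
10.4 [ 0.639  -0.0999  0.126 ] yaw -0.2569670467212864 F [-5.5567  1.4063  9.4152] T [0.4252 1.8441 0.0107] w 0.011204288127512696
```

View pics/w7.png

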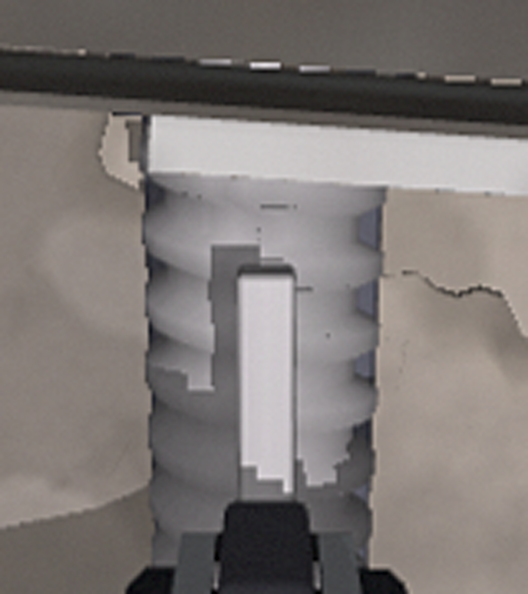

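View pics/s7.png

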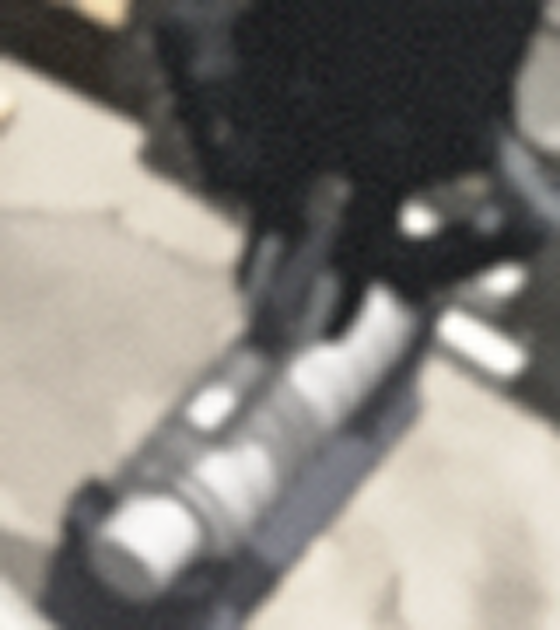

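Emit:
{"op": "jog_arm", "data": {
  "targets": "-0.015 0 0 0 255; -0.025 0 0 0 255; -0.025 0 0 0 255; -0.025 0 0 0 255"
}}

```text
clock: 10.85
position: [0.6386, -0.0999, 0.126]
orientation: [[1.0, -0.004, 0.004], [-0.004, -1.0, -0.001], [0.004, 0.001, -1.0]]
force: [0.2, 0.1, 5.6]
width: 0.0118
```

Emit:
{"op": "jog_arm", "data": {
  "targets": "-0.007 0 0 0 255; -0.007 0 0 0 255; -0.007 0 0 0 255"
}}

```text
clock: 11.15
position: [0.6385, -0.0999, 0.126]
orientation: [[1.0, -0.004, 0.005], [-0.004, -1.0, -0.001], [0.005, 0.001, -1.0]]
force: [1.3, 0.3, 5.8]
width: 0.0112
```

Emit:
{"op": "jog_arm", "data": {
  "targets": "-0.007 0 0 0 255; -0.007 0 0 0 255; -0.007 0 0 0 255"
}}

```text
clock: 11.45
position: [0.6382, -0.0999, 0.126]
orientation: [[1.0, -0.004, 0.007], [-0.004, -1.0, -0.001], [0.007, 0.001, -1.0]]
force: [2.6, -0.5, 5.7]
width: 0.0116
```

Leaf R bottomed at TCP z = 0.126 m, which is exactly the home height. A crest-riding leaf would stop at 0.1305. It has under 1 mm of lateral play and the force stayed at or below 11 N. I'll take it to the rest.

Emit:
{"op": "jog_arm", "data": {
  "targets": "0.01 0 -0.04 0 255; 0.015 0 -0.15 0 255; 0.015 0 -0.5 0 255; 0.015 0 -0.9 0 255; 0.015 0 -0.95 0 255",
  "force": 40
}}

```text
clock: 11.95
position: [0.6399, -0.1002, 0.2457]
orientation: [[1.0, -0.004, 0.011], [-0.004, -1.0, -0.001], [0.011, 0.001, -1.0]]
force: [0.6, 0.1, -0.3]
width: 0.0116
```

Emit:
{"op": "jog_arm", "data": {
  "targets": "0.03 -0.28 -0.1 0 255; 0.07 -0.56 -0.1 0 255; 0.1 -0.845 -0.1 0 255; 0.1 -0.845 -0.1 0 255"
}}

```text
clock: 12.35
position: [0.6494, 0.0052, 0.2494]
orientation: [[1.0, -0.001, -0.002], [-0.001, -1.0, 0.001], [-0.002, -0.001, -1.0]]
force: [-0.9, -0.5, -1.1]
width: 0.0116
```

Emit:
{"op": "jog_arm", "data": {
  "targets": "0.03 -0.28 0 0.05 255; 0.07 -0.56 0 0.11 255; 0.1 -0.845 0 0.11 255; 0.1 -0.845 0 0.11 255; 0.1 -0.845 0 0.11 255; 0.1 -0.845 0 0.11 255"
}}

```text
clock: 12.95
position: [0.662, 0.1019, 0.2498]
orientation: [[0.996, -0.092, -0.001], [-0.092, -0.996, -0.001], [-0.001, 0.001, -1.0]]
force: [-0.0, 0.0, -0.9]
width: 0.0115
```

```bash
python3 look.py w8 wrist 200 100 360 300 3; python3 look.py s8 scene 270 120 420 260 5
```

```text
12.95 [0.662  0.1019 0.2498] yaw -5.280759485632314 F [-0.0138  0.0384 -0.9246] T [-0.0158 -0.0101 -0.0488] w 0.01151752687055958
13.0 [0.6621 0.1017 0.25  ] yaw -5.303619459338181 F [-0.1532 -0.1294  0.1187] T [ 0.0603 -0.0009  0.014 ] w 0.011281693033191589
```

View pics/w8.png

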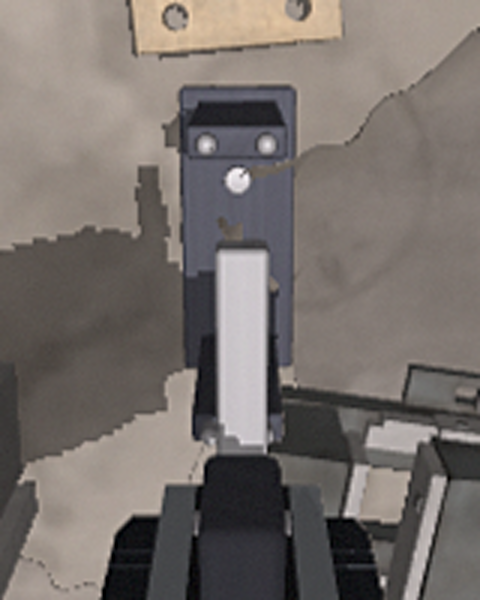

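View pics/s8.png

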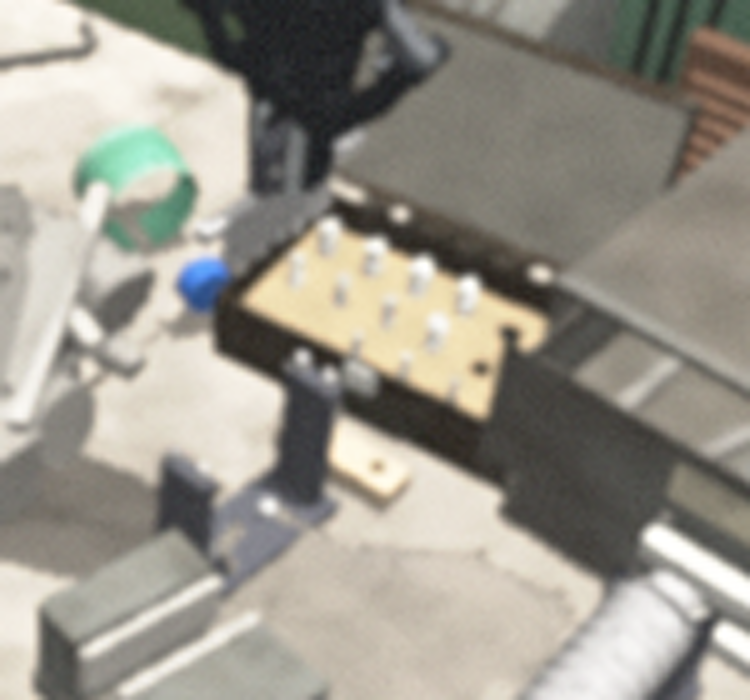

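```bash
python3 - <<'E'
from h import *
np.set_printoptions(precision=4,suppress=True)
d=np.load('w8.npz');po=(d['p'],d['R'])
W=lambda u,v,z: at('wrist',200+u/3-.33,100+v/3-.33,z,po)
p=[W(206,145,.096),W(267,145,.096),W(209,435,.096),W(270,435,.096)]
for q in p:print(q)
A=(p[0]+p[1])/2;B=(p[2]+p[3])/2;print('mid',(A+B)/2,np.linalg.norm(A-B),np.degrees(np.arctan2(*(A-B)[1::-1])))
zb=po[0][2]-.0435+.036
print('bar',W(242,249,zb),W(243,430,zb))
yaw=np.radians(-5.3);e=np.array([np.cos(yaw),np.sin(yaw),0])
print('bar centre',W(242,249,zb)-.052*e)
E
python3 - <<'E'
import cv2
a=cv2.imread("pics/w8_full.png")
cv2.imwrite("pics/c12.png",cv2.resize(a[225:262,250:305],None,fx=12,fy=12,interpolation=cv2.INTER_CUBIC))
E
```

```text
[0.7075 0.107  0.096 ]
[0.7059 0.0893 0.096 ]
[0.6158 0.1155 0.096 ]
[0.614  0.0959 0.096 ]
mid [0.6608 0.1019 0.096 ] 0.09211699859787836 -4.718147415734942
bar [0.7104 0.0963 0.2423] [0.6815 0.0988 0.2423]
bar centre [0.6587 0.1011 0.2423]
```

View pics/c12.png

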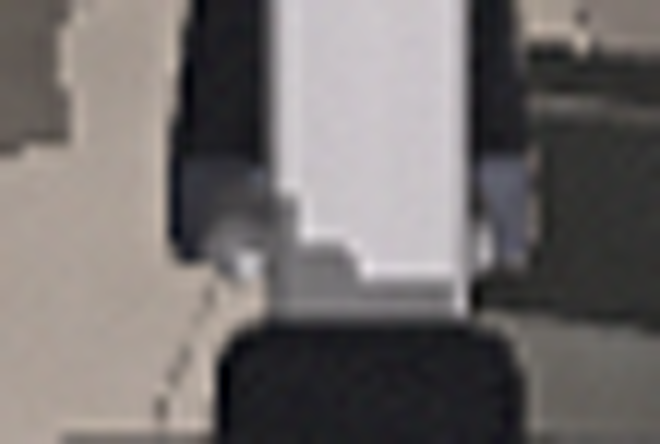

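Emit:
{"op": "jog_arm", "data": {
  "targets": "0.015 -0.008 0.3 -0.007 255; 0.015 -0.008 0.6 -0.007 255; 0.015 -0.008 0.9 -0.007 255; 0.015 -0.008 1 -0.007 255; 0.015 -0.008 1 -0.007 255; 0.015 -0.008 1 -0.007 255"
}}

```text
clock: 13.65
position: [0.6657, 0.1036, 0.132]
orientation: [[0.996, -0.086, 0.003], [-0.086, -0.996, 0.0], [0.003, -0.0, -1.0]]
force: [0.2, 0.0, -1.1]
width: 0.0113
```

```bash
python3 look.py w9 wrist 200 100 360 300 3; python3 look.py s9 scene 270 120 420 260 5
```

```text
13.65 [0.6657 0.1036 0.132 ] yaw -4.915243682945652 F [ 0.2366  0.0039 -1.0684] T [ 0.0396 -0.0687 -0.017 ] w 0.011286056215637698
13.7 [0.6659 0.1038 0.1327] yaw -4.910307772816131 F [-0.012   0.0942 -1.0837] T [-0.0206  0.0116 -0.0445] w 0.011357844436004284
```

View pics/w9.png

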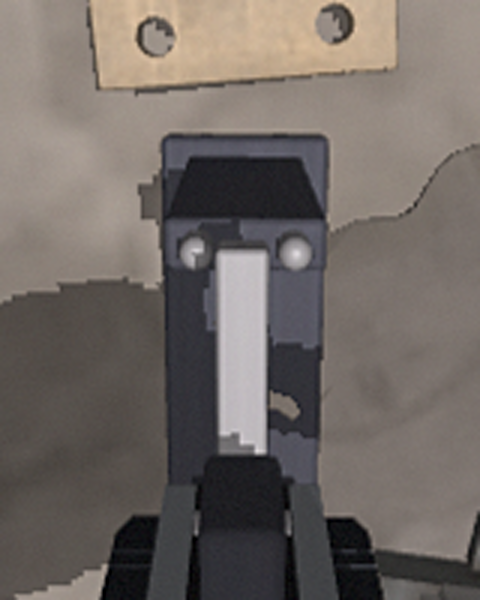

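View pics/s9.png

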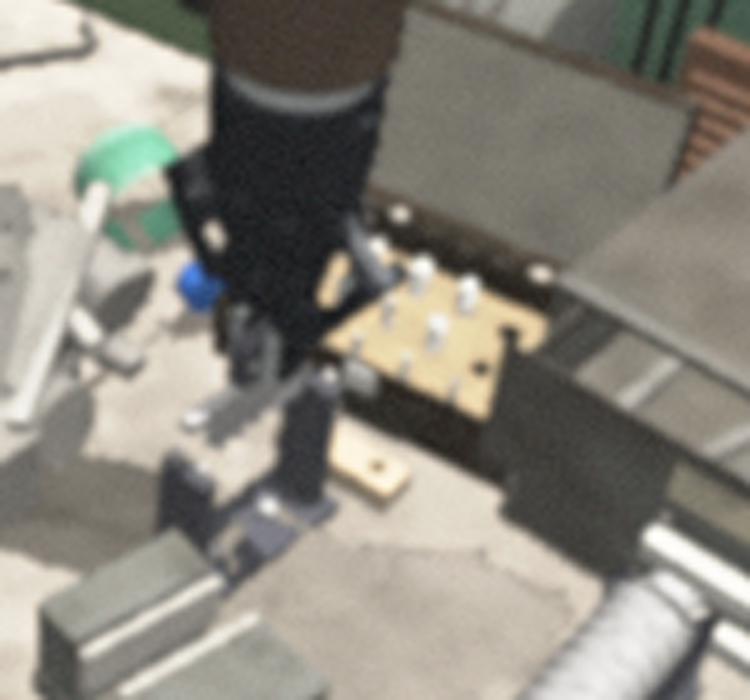

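```bash
python3 - <<'E'
from h import *
np.set_printoptions(precision=4,suppress=True)
d=np.load('w9.npz');po=(d['p'],d['R'])
W=lambda u,v,z: at('wrist',200+u/3-.33,100+v/3-.33,z,po)
zb=po[0][2]-.0435+.036
A=(W(194,252,.096)+W(295,251,.096))/2;b=W(242,249,zb);b2=W(242.5,440,zb);print('pegmid',A,'bar end',b,b2,'along',(b-A)[:2]@[np.cos(.087),-np.sin(.087)],'across',(b-A)[:2]@[np.sin(.087),np.cos(.087)])
E
```

```text
pegmid [0.707  0.0984 0.096 ] bar end [0.7141 0.0983 0.1245] [0.6835 0.1008 0.1245] along 0.007113420909033003 across 0.00045864971122000394
```

Emit:
{"op": "jog_arm", "data": {
  "targets": "-0.01 0.004 0.06 0 255; -0.01 0.004 0.12 0 255; -0.01 0.004 0.16 0 255; -0.01 0.004 0.18 0 255; -0.01 0.004 0.18 0 255"
}}

```text
clock: 14.25
position: [0.6628, 0.1033, 0.1078]
orientation: [[0.996, -0.086, -0.001], [-0.086, -0.996, -0.001], [-0.001, 0.001, -1.0]]
force: [0.5, 0.7, 0.2]
width: 0.0112
```

Emit:
{"op": "jog_arm", "data": {
  "targets": "0 0 0.01 0 255; 0 0 0.02 0 255; 0 0 0.025 0 255; 0 0 0.025 0 255"
}}

```text
clock: 14.65
position: [0.6632, 0.1034, 0.1057]
orientation: [[0.996, -0.086, 0.0], [-0.086, -0.996, 0.0], [0.0, -0.0, -1.0]]
force: [1.0, 0.3, -0.4]
width: 0.0112
```

Emit:
{"op": "jog_arm", "data": {
  "targets": "0 0 0.007 0 255; 0 0 0.012 0 255; 0 0 0.012 0 255"
}}

```text
clock: 14.95
position: [0.6633, 0.1034, 0.1056]
orientation: [[0.996, -0.085, 0.001], [-0.085, -0.996, -0.0], [0.001, -0.0, -1.0]]
force: [-3.7, 0.2, 5.7]
width: 0.0114
```

```bash
python3 look.py w10 wrist 200 100 360 300 3; python3 look.py s10 scene 270 120 420 260 5
```

```text
14.95 [0.6633 0.1034 0.1056] yaw -4.89837576849556 F [-3.7328  0.2155  5.7111] T [ 0.0524  0.8146 -0.0471] w 0.011404645776681608
15.0 [0.6633 0.1034 0.1056] yaw -4.896796083712318 F [-3.333   0.0817  5.8775] T [0.0862 0.7801 0.0051] w 0.011275615849890393
```

View pics/w10.png

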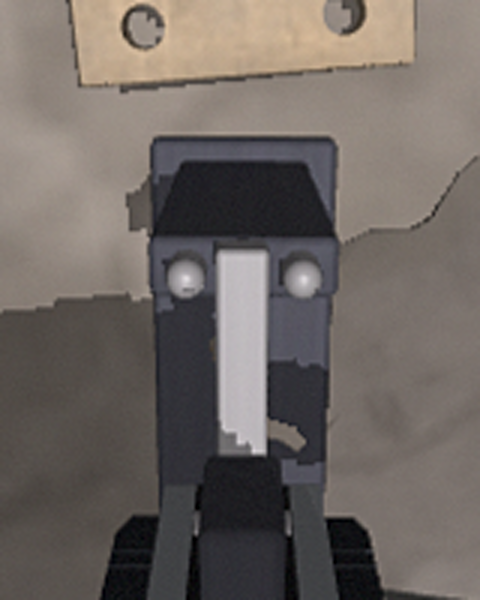

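View pics/s10.png

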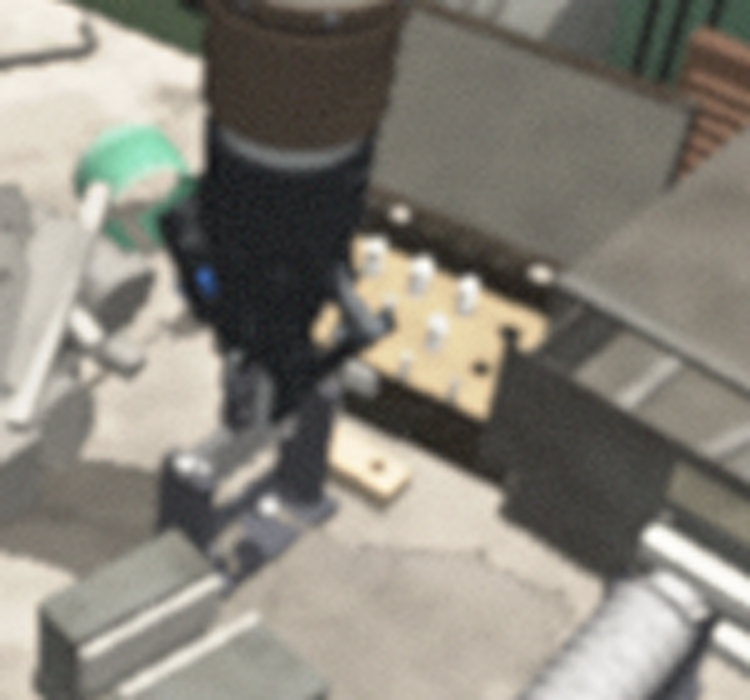

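The bar sits between both peg pairs at the expected height, with 6 N contact. I'll release and retreat.

Emit:
{"op": "jog_arm", "data": {
  "targets": "0 0 -0.008 0 255; 0 0 -0.008 0 150; 0 0 -0.008 0 120; 0 0 -0.008 0 120; 0 0 -0.008 0 120; 0 0 -0.008 0 120"
}}

```text
clock: 15.65
position: [0.6631, 0.1034, 0.1049]
orientation: [[0.996, -0.086, -0.0], [-0.086, -0.996, -0.0], [-0.0, 0.0, -1.0]]
force: [0.2, 0.1, 0.6]
width: 0.0454
```

Emit:
{"op": "jog_arm", "data": {
  "targets": "0 0 -0.1 0 120; 0 0 -0.3 0 120; 0 0 -0.6 0 120; 0 0 -0.95 0 120; 0 0 -0.95 0 120; 0 0 -0.95 0 120"
}}

```text
clock: 16.25
position: [0.6637, 0.1036, 0.2217]
orientation: [[0.996, -0.086, 0.004], [-0.086, -0.996, 0.002], [0.004, -0.002, -1.0]]
force: [0.4, -0.9, -0.9]
width: 0.0447
```

```bash
python3 look.py w11 wrist 200 80 360 280 3; python3 look.py s11 scene 270 120 420 260 5; python3 look.py t11 top 170 130 430 320 3
```

```text
16.25 [0.6637 0.1036 0.2217] yaw -4.923218096544072 F [ 0.4298 -0.9102 -0.9302] T [0.0005 0.0927 0.0087] w 0.0446894313702358
16.3 [0.6629 0.1034 0.2197] yaw -4.926165316299795 F [-1.0283  0.1998 -0.8971] T [-0.0116 -0.0119  0.0132] w 0.045323042983357424
16.35 [0.6625 0.1033 0.2186] yaw -4.929263696936634 F [-0.1343  0.2289 -0.6573] T [0.003  0.0002 0.0086] w 0.0449937338974511
```

View pics/w11.png

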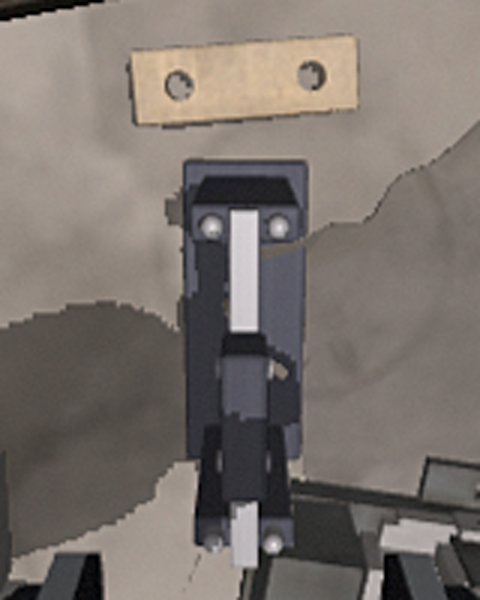

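View pics/s11.png

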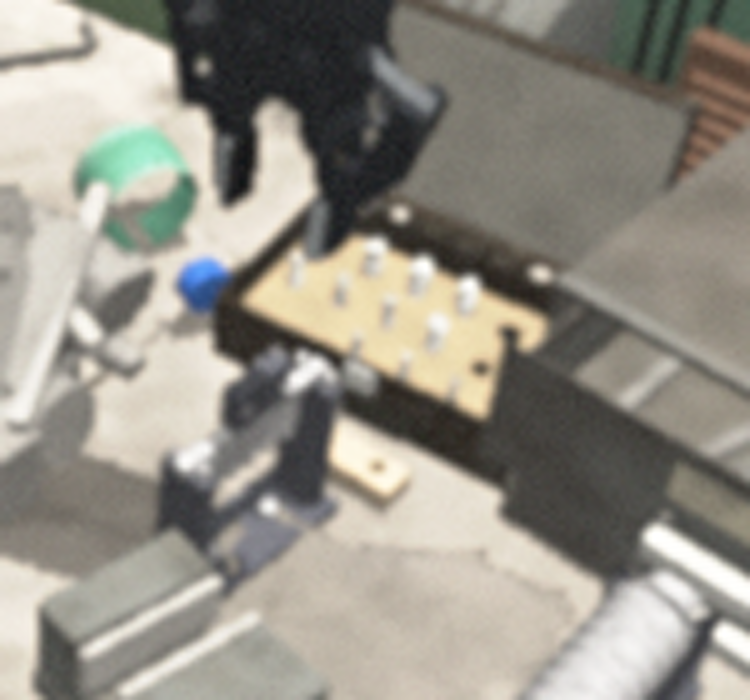

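View pics/t11.png

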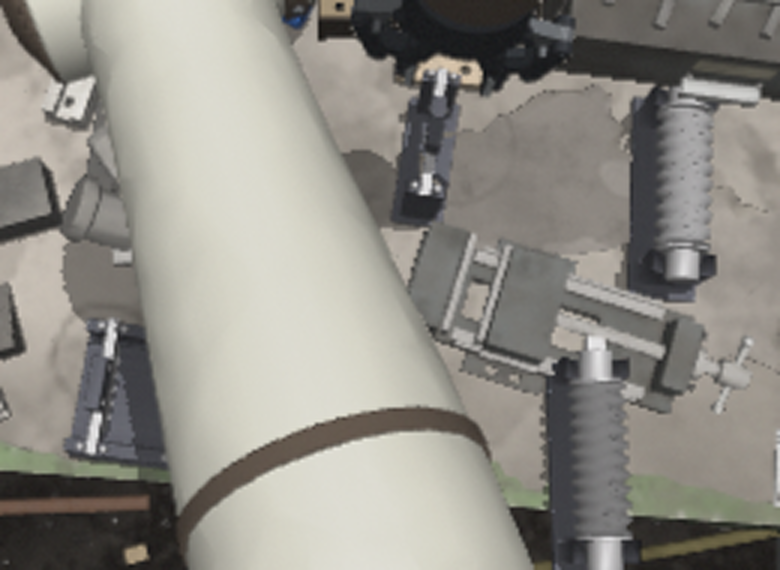

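```bash
python3 -c "
from rig import *
s=observe();print(s['clock'],s['position'],s['joint_velocities'].round(4));print(job_done())"
```

```text
16.4 [0.66244482 0.10320879 0.21798224] [ 0.0013  0.0102 -0.0008  0.001  -0.0001  0.0008]
the job is handed in; nothing more can be done
None
```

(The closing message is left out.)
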